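# Fill and close the roller clutch of a wire feed

### The job

Get the wire-feed roller clutch ready for its screws: put a spare roller from the yellow tray into each empty pocket, leaving the rollers already fitted where they are. Then set the knurled cover over the spindle, turn it until its hidden keyways drop over the cross-pin, and push it fully home against the spring. Finish while still holding the cover pressed home with the gripper, and leave the grease tin, spanner and screw dish where they are.

Things in the scene. Friction and masses are not known exactly. Their poses are not given: they have to be found in the camera images.
- clutch: one-way roller clutch, axis upright, bolted to the bench: blue flange 160 mm diameter, 12 mm thick; on it a steel outer race 132 mm diameter, its flat top 42 mm above the bench, round a brass cage with four open pockets. Origin on the axis at bench height, z up; the pockets lie along its +x, +y, -x, -y. An upright spindle with a cross-pin stands in the centre (pin)
- pocket_0 (a point): floor centre of one of the four pockets, 12 mm above the bench, 44 mm from the axis. A square well 20 x 20 mm, sides radial and tangential, open at the top, 30 mm deep below the race's top (a seated roller stands 5 mm proud). z up, axes as the clutch's. Two of the four pockets are empty; which two varies
- pocket_1 (a point): floor centre of one of the four pockets, 12 mm above the bench, 44 mm from the axis. A square well 20 x 20 mm, sides radial and tangential, open at the top, 30 mm deep below the race's top (a seated roller stands 5 mm proud). z up, axes as the clutch's. Two of the four pockets are empty; which two varies
- pocket_2 (a point): floor centre of one of the four pockets, 12 mm above the bench, 44 mm from the axis. A square well 20 x 20 mm, sides radial and tangential, open at the top, 30 mm deep below the race's top (a seated roller stands 5 mm proud). z up, axes as the clutch's. Two of the four pockets are empty; which two varies
- pocket_3 (a point): floor centre of one of the four pockets, 12 mm above the bench, 44 mm from the axis. A square well 20 x 20 mm, sides radial and tangential, open at the top, 30 mm deep below the race's top (a seated roller stands 5 mm proud). z up, axes as the clutch's. Two of the four pockets are empty; which two varies
- pin (a point): middle of the cross-pin, on the clutch's axis 60 mm above the bench. The pin lies along this point's x, 6 mm thick, its round ends 18 mm from the axis; it does not turn. The spindle it goes through is 22 mm diameter and rises to 78 mm above the bench, tapering to 12 mm over its top 8 mm
- seat (a point): point on the clutch's axis in the plane of the race's top, 42 mm above the bench: where the cover's origin lies when it is home
- washer (a joint): steel thrust washer, 40 mm diameter, on a wave spring round the spindle below the pin. 0 = up (its top 55 mm above the bench), 0.005 m = pressed down by a cover that is home (end stop 0.006). The spring takes 6 N to start and 11 N at 0.005 m, so it keeps the loose cover (weight about 3 N) 5 mm off its seat: about 8 N more holds it home
- cover: cover of the clutch, at first lying rim down on the bench, 0.3 kg: aluminium flange 126 mm diameter, 13 mm high, dished 8 mm deep underneath (rim 6 mm wide); a dark knurled collar stands in its centre. Origin at the centre of the rim's underside, z up, x in no known relation to the keyways. Held on top of the pin its origin is 13 mm above the seat, keyed on the spring 5 mm, home 0
- collar (a point): on the cover's axis 30 mm above its rim plane, middle of the knurled collar (53 mm diameter, from 13 to 45 mm above the rim plane, closed on top), where it is gripped from above
- bore (a point): mouth of the bore under the collar, on the axis 8 mm above the rim plane: 25 mm diameter, open downwards, with four keyways 9 mm wide a quarter turn apart, hidden from outside, angle unknown. Off line, this mouth stops on top of the pin; turned under a light push (a quarter turn at most, either way; it fits within about 0.1 rad) it drops 8 mm over the pin onto the washer
- tray: yellow spares tray, fixed, 100 x 160 mm with walls 14 mm high, floor 3 mm above the bench; origin at the centre of its underside, z up, its long side along its y. Three spare rollers stand in it in a row along y, about 48 mm apart; only two are needed
- roller_1: one of five identical plain steel rollers, 16 mm diameter, 35 mm long, 55 g, upright; origin at the centre of its underside, z up. Two of the five already stand in pockets of the clutch, three stand in the spares tray: see which by position
- roller_2: one of five identical plain steel rollers, 16 mm diameter, 35 mm long, 55 g, upright; origin at the centre of its underside, z up. Two of the five already stand in pockets of the clutch, three stand in the spares tray: see which by position
- roller_3: one of five identical plain steel rollers, 16 mm diameter, 35 mm long, 55 g, upright; origin at the centre of its underside, z up. Two of the five already stand in pockets of the clutch, three stand in the spares tray: see which by position
- roller_4: one of five identical plain steel rollers, 16 mm diameter, 35 mm long, 55 g, upright; origin at the centre of its underside, z up. Two of the five already stand in pockets of the clutch, three stand in the spares tray: see which by position
- roller_5: one of five identical plain steel rollers, 16 mm diameter, 35 mm long, 55 g, upright; origin at the centre of its underside, z up. Two of the five already stand in pockets of the clutch, three stand in the spares tray: see which by position
- grease_tin: red tin with steel lid, 71 mm diameter, 50 mm high, bystander; origin at the centre of its underside
- spanner: steel spanner 170 mm long lying flat, bystander; origin under its middle, x along it
- screw_dish: steel dish with small screws, 68 mm diameter, 14 mm high, bystander; origin at the centre of its underside
Not all that is in view belongs to the job. What is shaped like the roller_5 but blue, pink or purple is not meant.

How it is judged:
On the way, in this order (a step that is already met when the one before it is completed fails the run):
1. a roller stands on the floor of each of the four pockets (distance between any of roller_1, roller_2, roller_3, roller_4, roller_5 and pocket_0 below 0.005 m and distance between any of roller_1, roller_2, roller_3, roller_4, roller_5 and pocket_1 below 0.005 m and distance between any of roller_1, roller_2, roller_3, roller_4, roller_5 and pocket_2 below 0.005 m and distance between any of roller_1, roller_2, roller_3, roller_4, roller_5 and pocket_3 below 0.005 m), for 0.2 s.
2. the cover has dropped over the cross-pin (less than 8 mm above its seat) (horizontal distance between cover and seat below 0.004 m and z of cover in the frame of seat below 0.008 m and angle between cover's own z axis and vertical below 0.06 rad), for 0.1 s.
At the end, for the whole second after the job is handed in: A roller stands in all four pockets (within 5 mm of the floor centre); the cover is keyed over the pin, level (0.04 rad), rim within 2 mm of the race, washer pressed over 3 mm, at rest, and the fingers still bear on it (over 3 N) through the last second (all of step 1 and horizontal distance between cover and seat below 0.004 m and z of cover in the frame of seat below 0.002 m and angle between cover's own z axis and vertical below 0.04 rad and value of joint washer above 0.003 m and contact force between the fingers and cover above 3 N and linear speed of cover below 0.02 m/s); the arm keeps its last pose, push and grip.
It fails at once if a roller that was already fitted is taken out or pushed about (moved more than 12 mm) (distance of any of roller_1, roller_2 from where it was at the start of the episode above 0.012 m).
It fails at once if the grease tin, spanner or screw dish is moved more than 30 mm (distance of any of grease_tin, spanner, screw_dish from where it was at the start of the episode above 0.03 m).
It also fails if it takes over 72 s, if anything falls off the work surface, if the arm or the gripper's body presses on something with over 40 N, if the wrist force passes 120 N, or if a joint passes its speed limit or range.

### The arm

A 6-joint arm with a two-finger parallel gripper is mounted at the origin on the work surface. World frame = base frame: x ahead of the robot, y to its left, z up, the work surface at z = 0. Lengths are in m, angles in rad, forces in N, time in s.
With the tool pointing down it reaches from about 0.375 to 0.975 m from the base axis. Payload 3.8 kg.
Tool frame: the origin (TCP) lies midway between the tips of the shut fingers; the grasp point (between the pads) lies 19 mm behind it; z points along the fingers, y is the line along which they close (so a half turn about z gives the same grasp; the last joint's range is limited). The gripper opens to 85 mm and grips with 20 to 120 N. Pads are 22 mm wide; open, the fingers measure 114 mm over their backs; the gripper's body (76 mm by 85 mm) begins 54 mm behind the grasp point. The pads swing forward as they close: fully open they stand 13 mm farther back than shut.
Start: joints at [1.174, 0.264, 1.604, -0, 1.274, -0.037], TCP at [0.238, 0.632, 0.231] pointing down, gripper open.
Joint ranges: [-2.63, 2.63], [-0.94, 2.18], [0.31, 2.57], [-1.31, 4.45], [0, 2.66], [-2.55, 2.55]. Speed limits (rad/s): [2.57, 2.57, 3.14, 3.14, 3.14, 3.14].

### API

Orientations are given as a rotation vector (axis times angle).
In Python, from workcell import read_state, vision, ticket gives the robot as it stands. The module is installed in compiled form; this text tells all that it offers.
- The arm moves only by the tool jog_arm, never from a script. Its arguments are lists of equal length, an entry for each row: "turn": the turn, a rotation vector about the tool's x, y, z in rad, a list of three; "delta_pos": the shift along the tool's x, y, z in m, a list of three; "gripper": the finger opening in m, from 0 to 0.0854. In form: {"turn": [[rx, ry, rz], ...], "delta_pos": [[dx, dy, dz], ...], "gripper": [gripper, ...]}. A call has 1 to 20 rows; each row shifts and turns the commanded pose from where the row before left it, along the tool's axes as they then stand; what a row does not reach is not made up. A row lasts 1/12 s, in which the tool goes at most 41.7 mm and 7.16 degrees, less where a joint would pass 70% of its speed; a pose out of reach is approached as far as the arm can. A call with a gripper value outside its range is refused whole. The fingers move at their own pace and stop on an object; "grip_force" is the grip in N (left out, the last holds). Time passes only in rows, so rows that do not move let the fingers close. It gives the time, the measured TCP pose, the force, the opening and the grip force at its end, in the units of the state.
- read_state(): the state, without advancing time (a new reading comes with each control period).
- vision.read_camera(name): name is "scene" or "top"; returns the picture (400x640x3 uint8, red, green, blue); there is no depth.
- vision.calibration(name): a dict with "vfov" (degrees; the focal length in pixels is half the picture's height over the tangent of half this angle, whatever the lens; pixels are square), "cx", "cy" (the principal point, pixels), "R" (3x3) and "t" (3): a world point X has camera coordinates R X + t. Camera axes: x right, y down, z forward; pixel columns grow to the right and rows downward; lengths in m; the calibration is good to about 2 mm. A picture is of the moment at which its call begins. calibration takes no time and is no camera call.
- ticket.finish_job(): hands the job in; it is judged then, once.
The state is a dict: "time": time; "q": joint angles; "joint_vel": joint speeds; "joint_torque": joint torques, N m; "tool_pos": TCP position; "tcp_rot": TCP orientation; "wrist_force": force on the tool from outside, world axes, zero at the start; "torque": the same for the moment, N m; "width": opening from 0.0 (shut) to 1.0 (fully open); "grip_force": force on a finger pad.
Only numpy, scipy, OpenCV 4.12 (cv2) and the standard library are available. Lean on these libraries where they do the work, as an engineer would, in place of code of your own. Each camera call takes 0.05 s, during which the arm holds its last target. There are 200 camera calls.

## Working session

There is one attempt and no reset: what is moved stays moved. The work goes in short steps, Python scripts to look and compute and a tool call to move; the robot and the scene stay as the last step left them, time stands still between calls to the robot, and variables do not carry over. Pictures are saved under pics/ and viewed, at most 10 in all, crops included, and the job is handed in when it is done.

Besides the shell and the picture viewer there is one more tool, called in YAML: its name, and indented under it one key for each argument. jog_arm: Moves the arm, as the interface text tells. Its arguments: {"type":"object","properties":{"turn":{"type":"array","items":{"type":"array","items":{"type":"number"}}},"delta_pos":{"type":"array","items":{"type":"array","items":{"type":"number"}}},"gripper":{"type":"array","items":{"type":"number"}},"grip_force":{"type":"number"}},"required":["turn","delta_pos","gripper"]}

```bash
mkdir -p pics; python3 - <<'E'
from workcell import read_state, vision
import cv2, numpy as np, json
s=read_state(); print({k:np.round(v,4).tolist() for k,v in s.items()})
for n in("scene","top"):
    im=vision.read_camera(n); cv2.imwrite(f"pics/{n}0.png",im[:,:,::-1]); c=vision.calibration(n)
    print(n,{k:np.round(v,4).tolist() for k,v in c.items()})
E
```

```text
{'time': 0.0, 'q': [1.1741, 0.2648, 1.6054, -0.0, 1.2737, -0.0369], 'joint_vel': [0.0004, -0.0, -0.0006, 0.0007, 0.0011, -0.0005], 'joint_torque': [-0.0012, -51.512, -36.7305, -0.0001, 0.0133, 0.0], 'tool_pos': [0.2374, 0.6311, 0.2299], 'tcp_rot': [-0.5621, -3.0904, 0.0035], 'wrist_force': [-0.3408, -0.0526, 0.0178], 'torque': [0.0218, -0.0489, -0.0208], 'grip_force': 0.0, 'width': 1.0029}
scene {'vfov': 47.9463, 'cx': 321.4047, 'cy': 198.4479, 'R': [[0.8669, 0.4984, 0.002], [0.2627, -0.4535, -0.8517], [-0.4236, 0.7388, -0.5241]], 't': [-0.5232, -0.1105, 1.2214]}
top {'vfov': 42.2399, 'cx': 317.5436, 'cy': 197.4032, 'R': [[0.0101, -0.9999, -0.0107], [-0.9898, -0.0084, -0.1419], [0.1418, 0.012, -0.9898]], 't': [-0.0096, 0.6066, 1.3993]}
```

View pics/top0.png

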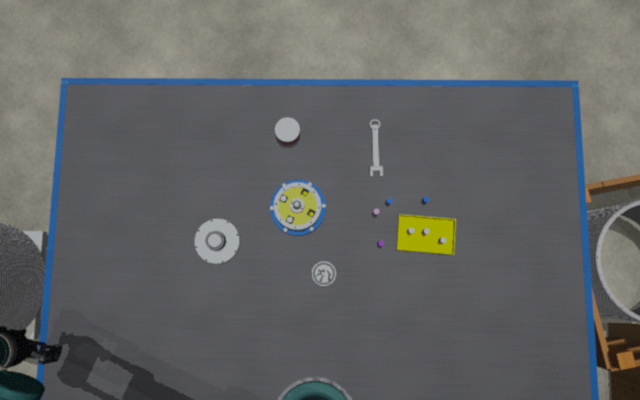

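View pics/scene0.png

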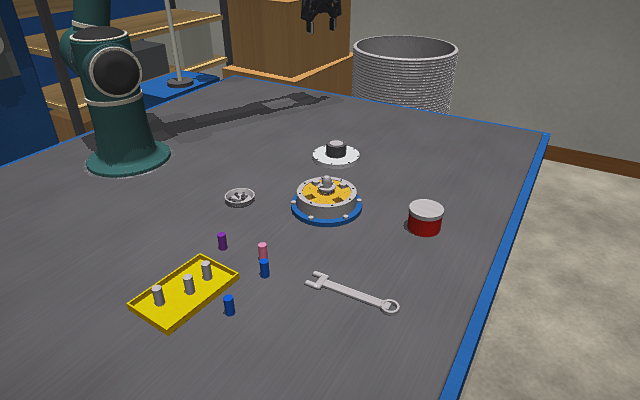

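The top view shows the clutch at about (298,207), the cover at (217,241) and the tray rollers at (410,231), (426,231) and (443,240). The lookalikes are coloured. I'll zoom in for finer positions.

```bash
python3 - <<'E'
import cv2, numpy as np
t=cv2.imread("pics/top0.png"); s=cv2.imread("pics/scene0.png")
z=lambda im,x,y,w,h,k:cv2.resize(im[y:y+h,x:x+w],None,fx=k,fy=k,interpolation=cv2.INTER_CUBIC)
a=np.hstack([z(t,262,172,72,72,5.5),z(t,394,204,72,72,5.5)])
b=np.hstack([z(s,285,165,80,60,5),z(s,120,245,80,60,5)][:1]+[z(s,135,245,80,60,5)])
b=cv2.resize(b,(a.shape[1],int(b.shape[0]*a.shape[1]/b.shape[1])))
o=np.vstack([a,b])[:600]; print(o.shape,a.shape,b.shape); cv2.imwrite("pics/z0.png",o)
E
```

```text
(600, 792, 3) (396, 792, 3) (297, 792, 3)
```

View pics/z0.png

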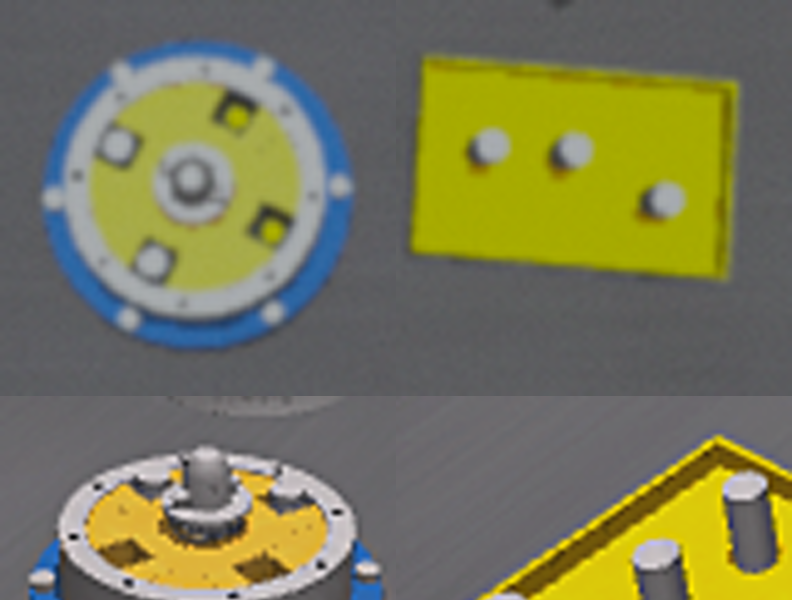

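The lower-left two pockets in the image are filled. The empty ones are at about (305.3,192) and (311,213.5). Next I'll measure centroids in both cameras.

```bash
cat > h.py <<'E'
import cv2, numpy as np
from workcell import read_state, vision
C={n:vision.calibration(n) for n in("scene","top")}
for c in C.values(): c["f"]=200/np.tan(np.radians(c["vfov"]/2)); c["R"]=np.array(c["R"]); c["t"]=np.array(c["t"])
def proj(n,X):
    c=C[n]; p=np.atleast_2d(X)@c["R"].T+c["t"]; return p[:,:2]/p[:,2:]*c["f"]+[c["cx"],c["cy"]]
def back(n,uv,z):
    c=C[n]; d=c["R"].T@np.array([(uv[0]-c["cx"])/c["f"],(uv[1]-c["cy"])/c["f"],1]); o=-c["R"].T@c["t"]
    return (o+d*(z-o[2])/d[2])[:2]
def blobs(m,lo=8,hi=1e5):
    n,l,st,ce=cv2.connectedComponentsWithStats(m.astype(np.uint8)); return [(ce[i],st[i]) for i in range(1,n) if lo<=st[i][4]<=hi]
def shot(n,f=None):
    im=vision.read_camera(n)
    if f: cv2.imwrite(f"pics/{f}.png",im[:,:,::-1])
    return im
E
python3 - <<'E'
from h import *
T=cv2.imread("pics/top0.png"); S=cv2.imread("pics/scene0.png")
hv=lambda i:cv2.cvtColor(i,cv2.COLOR_BGR2HSV).astype(int)
for n,I in(("top",T),("scene",S)):
    h=hv(I); H,s,v=h[...,0],h[...,1],h[...,2]
    bl=(H>95)&(H<120)&(s>120)
    for c,st in blobs(bl,100): print(n,"blue",c.round(1),st)
    # clutch: hull of blue -> ellipse
    x0,x1,y0,y1=(262,334,172,244) if n=="top" else (285,370,165,230)
    m=np.zeros_like(bl);m[y0:y1,x0:x1]=bl[y0:y1,x0:x1]
    p=cv2.convexHull(np.argwhere(m)[:,::-1].astype(np.float32)); e=cv2.fitEllipse(p); print(n,"flange",e,back(n,e[0],.012))
    w=(s<60)&(v>150)
    reg=dict(top=dict(tray=(396,205,460,260),clutch=(270,180,326,236),cover=(190,215,245,268)),scene=dict(tray=(128,250,240,330),clutch=(285,165,370,225),cover=(305,130,365,170)))[n]
    for k,(a,b,c2,d) in reg.items():
        mm=np.zeros_like(w); mm[b:d,a:c2]=w[b:d,a:c2]
        for c,st in blobs(mm,6):
            z=dict(tray=.038,clutch=.047,cover=.013)[k]
            print(n,k,c.round(2),st.tolist(),back(n,c,z).round(4))
    if n=="top":
        m=np.zeros_like(w); m[215:268,190:245]=w[215:268,190:245]
        p=cv2.convexHull(np.argwhere(m)[:,::-1].astype(np.float32)); e=cv2.fitEllipse(p); print("cover",e,back(n,e[0],.013))
    print(n,"gripz",proj(n,read_state()["tool_pos"]))
E
```

```text
top blue [337.7 167.7] [  39   78  560  322 6753]
top blue [319.7 218.2] [313 208  13  22 103]
top blue [298.4 231.7] [287 228  24   7 103]
top blue [ 40.  372.7] [ 36 363   8  21 129]
top flange ((297.4815673828125, 206.98500061035156), (55.289764404296875, 55.824947357177734), 66.97005462646484) [0.58311725 0.05309586]
top tray [411.09 229.91] [409, 228, 5, 5, 22] [ 0.5188 -0.2636]
top tray [426.25 230.75] [424, 229, 5, 5, 20] [ 0.5168 -0.3054]
top tray [443.05 239.9 ] [441, 238, 5, 5, 20] [ 0.492  -0.3511]
top clutch [296.22 204.36] [270, 182, 51, 47, 573] [0.5861 0.0549]
top clutch [282.9  197.95] [281, 196, 5, 5, 20] [0.6037 0.0923]
top clutch [298.89 201.07] [292, 198, 12, 10, 45] [0.5954 0.0477]
top clutch [294.42 208.62] [290, 203, 12, 10, 40] [0.5741 0.0597]
top clutch [296.25 203.67] [295, 202, 4, 4, 12] [0.588  0.0549]
top clutch [323.5 205.2] [322, 204, 4, 3, 10] [ 0.5844 -0.0208]
top clutch [289.16 219.16] [287, 217, 5, 5, 19] [0.5447 0.0738]
top clutch [311.12 228.12] [310, 227, 3, 3, 8] [0.5204 0.0128]
top clutch [285.  229.5] [284, 228, 3, 4, 8] [0.516  0.0848]
top co
[... 980 characters left out ...]
h [330.76 177.57] [322, 175, 19, 6, 49] [0.5688 0.1032]
scene clutch [325.93 192.69] [297, 177, 60, 30, 416] [0.5924 0.0387]
scene clutch [319.86 184.5 ] [318, 183, 5, 4, 14] [0.5632 0.063 ]
scene clutch [328.67 187.36] [319, 183, 17, 7, 42] [0.5864 0.0618]
scene clutch [358.78 199.44] [357, 199, 5, 2, 9] [0.6662 0.0493]
scene clutch [293.08 201.25] [291, 200, 5, 3, 12] [ 0.5499 -0.0263]
scene clutch [310.73 216.55] [309, 215, 5, 4, 11] [ 0.6117 -0.0571]
scene clutch [345.  215.5] [343, 215, 5, 2, 10] [ 0.669  -0.0195]
scene cover [335.85 142.52] [330, 140, 13, 6, 60] [0.4528 0.3444]
scene cover [336.03 155.9 ] [313, 145, 47, 20, 488] [0.4939 0.2692]
scene gripz [[320.67777086  35.82316662]]
```

Both cameras agree to about 1 mm. Clutch centre is about (0.5834,0.0532) with its axes at -27.6°. The empty pockets lie at -27.6° and -117.6°. First I turn the tool so the finger line is at -27.6°, opening to 36 mm.

jog_arm:
  turn:
    - [0, 0, 0.121]
    - [0, 0, 0.121]
    - [0, 0, 0.121]
    - [0, 0, 0.121]
    - [0, 0, 0.121]
    - [0, 0, 0.121]
    - [0, 0, 0.121]
    - [0, 0, 0.121]
    - [0, 0, 0.121]
    - [0, 0, 0.121]
    - [0, 0, 0.121]
    - [0, 0, 0.121]
    - [0, 0, 0.121]
    - [0, 0, 0.121]
  delta_pos:
    - [0, 0, 0]
    - [0, 0, 0]
    - [0, 0, 0]
    - [0, 0, 0]
    - [0, 0, 0]
    - [0, 0, 0]
    - [0, 0, 0]
    - [0, 0, 0]
    - [0, 0, 0]
    - [0, 0, 0]
    - [0, 0, 0]
    - [0, 0, 0]
    - [0, 0, 0]
    - [0, 0, 0]
  gripper: [0.036, 0.036, 0.036, 0.036, 0.036, 0.036, 0.036, 0.036, 0.036, 0.036, 0.036, 0.036, 0.036, 0.036]

```text
time: 1.27
tool_pos: [0.2375, 0.6314, 0.2305]
tcp_rot: [2.692, 1.617, -0.002]
wrist_force: [-0.0, -0.5, 0.8]
width: 0.424
grip_force: 0.0
```

```bash
cat >> h.py <<'E'
from scipy.spatial.transform import Rotation as Ro
def go(x,y,z,n=1):
    s=read_state(); R=Ro.from_rotvec(s["tcp_rot"]).as_matrix(); d=R.T@(np.array([x,y,z])-s["tool_pos"])
    print("t",round(s["time"],2),"pos",np.round(s["tool_pos"],4),"yline",round(np.degrees(np.arctan2(R[1,1],R[0,1])),2),"tilt",np.round(R[:2,2],4),"F",np.round(s["wrist_force"],1),"w",round(s["width"],3),"q6",round(s["q"][5],2))
    print("delta",d.round(4),"per row",(d/n).round(4))
E
python3 -c "
from h import *
go(.519,-.263,.12,40)
print(proj('top',[[.6224,.0328,.042],[.563,.0142,.042]]))"
```

```text
t 1.27 pos [0.2375 0.6314 0.2305] yline -28.02 tilt [-0.0005 -0.0013] F [-0.  -0.5  0.8] w 0.424 q6 1.66
delta [-0.6572  0.6686  0.1115] per row [-0.0164  0.0167  0.0028]
[[304.43471452 191.76426195]
 [310.83840699 212.96176987]]
```

jog_arm:
  turn:
    - [0, 0, 0.007]
    - [0, 0, 0]
    - [0, 0, 0]
    - [0, 0, 0]
    - [0, 0, 0]
    - [0, 0, 0]
    - [0, 0, 0]
    - [0, 0, 0]
    - [0, 0, 0]
    - [0, 0, 0]
    - [0, 0, 0]
    - [0, 0, 0]
    - [0, 0, 0]
    - [0, 0, 0]
    - [0, 0, 0]
    - [0, 0, 0]
    - [0, 0, 0]
    - [0, 0, 0]
    - [0, 0, 0]
    - [0, 0, 0]
  delta_pos:
    - [-0.011, 0.011, 0]
    - [-0.022, 0.022, 0]
    - [-0.022, 0.022, 0]
    - [-0.022, 0.022, 0]
    - [-0.022, 0.022, 0]
    - [-0.022, 0.022, 0]
    - [-0.022, 0.022, 0]
    - [-0.022, 0.022, 0]
    - [-0.022, 0.022, 0]
    - [-0.022, 0.022, 0]
    - [-0.022, 0.022, 0]
    - [-0.022, 0.022, 0]
    - [-0.022, 0.022, 0]
    - [-0.022, 0.022, 0]
    - [-0.022, 0.022, 0]
    - [-0.022, 0.022, 0]
    - [-0.022, 0.022, 0]
    - [-0.022, 0.022, 0]
    - [-0.022, 0.022, 0]
    - [-0.022, 0.022, 0]
  gripper: [0.036, 0.036, 0.036, 0.036, 0.036, 0.036, 0.036, 0.036, 0.036, 0.036, 0.036, 0.036, 0.036, 0.036, 0.036, 0.036, 0.036, 0.036, 0.036, 0.036]

```text
time: 2.93
tool_pos: [0.4142, 0.0499, 0.231]
tcp_rot: [-2.694, -1.616, 0.0]
wrist_force: [0.7, 0.4, 0.5]
width: 0.419
grip_force: 0.0
```

jog_arm:
  turn:
    - [0, 0, 0]
    - [0, 0, 0]
    - [0, 0, 0]
    - [0, 0, 0]
    - [0, 0, 0]
    - [0, 0, 0]
    - [0, 0, 0]
    - [0, 0, 0]
    - [0, 0, 0]
    - [0, 0, 0]
    - [0, 0, 0]
    - [0, 0, 0]
  delta_pos:
    - [-0.022, 0.022, 0.01]
    - [-0.022, 0.022, 0.012]
    - [-0.022, 0.022, 0.015]
    - [-0.022, 0.022, 0.015]
    - [-0.022, 0.022, 0.015]
    - [-0.022, 0.022, 0.015]
    - [-0.022, 0.022, 0.015]
    - [-0.022, 0.022, 0.015]
    - [-0.022, 0.022, 0]
    - [-0.014, 0.022, 0]
    - [0, 0, 0]
    - [0, 0, 0]
  gripper: [0.036, 0.036, 0.036, 0.036, 0.036, 0.036, 0.036, 0.036, 0.036, 0.036, 0.036, 0.036]

```text
time: 3.93
tool_pos: [0.5087, -0.2403, 0.1187]
tcp_rot: [-2.695, -1.613, 0.001]
wrist_force: [0.2, 0.4, -0.0]
width: 0.425
grip_force: 0.0
```

```bash
python3 -c "
from h import *
go(.519,-.263,.06)
im=shot('scene','s1')[:,:,::-1]; t=shot('top','t1')[:,:,::-1]
z=lambda im,x,y,w,h,k:cv2.resize(im[y:y+h,x:x+w],None,fx=k,fy=k,interpolation=cv2.INTER_CUBIC)
cv2.imwrite('pics/z1.png',np.hstack([z(im,130,170,130,140,3),z(t,370,180,130,140,3)]))
"
```

```text
t 3.93 pos [ 0.5087 -0.2403  0.1187] yline -28.19 tilt [-0.0009  0.0006] F [ 0.2  0.4 -0. ] w 0.425 q6 0.01
delta [-0.0152  0.0199  0.0587] per row [-0.0152  0.0199  0.0587]
```

View pics/z1.png

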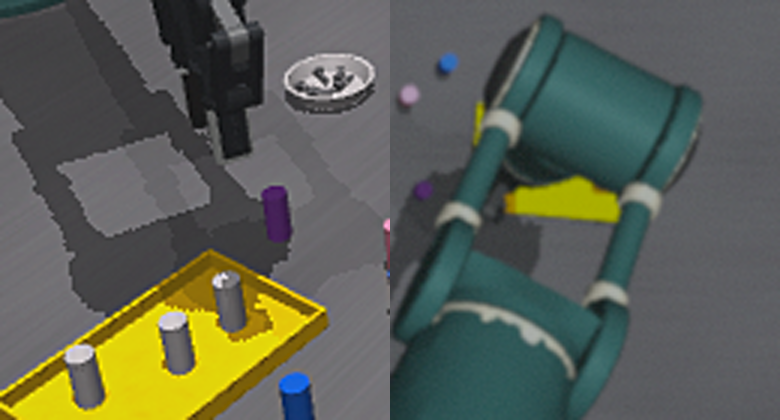

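The arm hides the tray from the top camera. In the scene view the gripper is coming up to the nearest roller and the way is clear. Going down on roller A.

jog_arm:
  turn:
    - [0, 0, 0]
    - [0, 0, 0]
    - [0, 0, 0]
    - [0, 0, 0]
    - [0, 0, 0]
    - [0, 0, 0]
    - [0, 0, 0]
    - [0, 0, 0]
  delta_pos:
    - [-0.008, 0.01, 0.01]
    - [-0.007, 0.01, 0.02]
    - [0, 0, 0.02]
    - [0, 0, 0.0]
    - [0, 0, 0]
    - [0, 0, 0]
    - [0, 0, 0]
    - [0, 0, 0]
  gripper: [0.036, 0.036, 0.036, 0.036, 0.036, 0.036, 0.036, 0.036]

```text
time: 4.7
tool_pos: [0.5202, -0.2619, 0.0709]
tcp_rot: [2.692, 1.616, 0.002]
wrist_force: [0.9, 0.1, -0.0]
width: 0.422
grip_force: 0.0
```

```bash
python3 -c "
from h import *
go(.519,-.263,.021)
im=shot('scene','s2')[:,:,::-1]
z=lambda im,x,y,w,h,k:cv2.resize(im[y:y+h,x:x+w],None,fx=k,fy=k,interpolation=cv2.INTER_CUBIC)
cv2.imwrite('pics/z2.png',z(im,150,200,100,90,6))
"
```

```text
t 4.7 pos [ 0.5202 -0.2619  0.0709] yline -28.04 tilt [ 0.0022 -0.0012] F [ 0.9  0.1 -0. ] w 0.422 q6 -0.02
delta [-0.0015 -0.0007  0.0499] per row [-0.0015 -0.0007  0.0499]
```

View pics/z2.png

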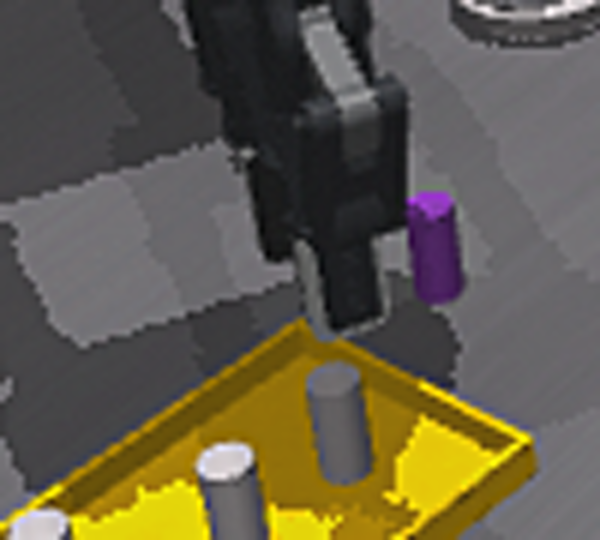

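The front finger hangs just above and in front of the roller, so it's aligned. Going down and closing.

jog_arm:
  turn:
    - [0, 0, 0]
    - [0, 0, 0]
    - [0, 0, 0]
    - [0, 0, 0]
    - [0, 0, 0]
    - [0, 0, 0]
    - [0, 0, 0]
    - [0, 0, 0]
    - [0, 0, 0]
    - [0, 0, 0]
    - [0, 0, 0]
    - [0, 0, 0]
    - [0, 0, 0]
    - [0, 0, 0]
  delta_pos:
    - [-0.001, 0, 0.01]
    - [0, 0, 0.015]
    - [0, 0, 0.015]
    - [0, 0, 0.01]
    - [0, 0, 0]
    - [0, 0, 0]
    - [0, 0, 0]
    - [0, 0, 0]
    - [0, 0, 0]
    - [0, 0, 0]
    - [0, 0, 0]
    - [0, 0, 0]
    - [0, 0, 0]
    - [0, 0, 0]
  gripper: [0.036, 0.036, 0.036, 0.036, 0.036, 0.036, 0.025, 0.02, 0.015, 0.01, 0.01, 0.01, 0.01, 0.01]
  grip_force: 30

```text
time: 5.92
tool_pos: [0.5195, -0.2631, 0.0203]
tcp_rot: [2.693, 1.616, 0.001]
wrist_force: [-0.9, 0.4, 6.3]
width: 0.175
grip_force: 29.4
```

jog_arm:
  turn:
    - [0, 0, 0]
    - [0, 0, 0]
    - [0, 0, 0]
    - [0, 0, 0]
    - [0, 0, 0]
    - [0, 0, 0]
    - [0, 0, 0]
  delta_pos:
    - [0, 0, -0.01]
    - [0, 0, -0.02]
    - [0, 0, -0.025]
    - [0, 0, -0.025]
    - [0, 0, -0.02]
    - [0, 0, 0]
    - [0, 0, 0]
  gripper: [0.01, 0.01, 0.01, 0.01, 0.01, 0.01, 0.01]

```text
time: 6.5
tool_pos: [0.5198, -0.2632, 0.1209]
tcp_rot: [2.691, 1.615, 0.003]
wrist_force: [-0.5, -0.1, -1.3]
width: 0.172
grip_force: 29.2
```

```bash
python3 -c "
from h import *
go(.563,.0142,.12,12)
"
```

```text
t 6.5 pos [ 0.5198 -0.2632  0.1209] yline -28.07 tilt [ 0.0029 -0.0016] F [-0.5 -0.1 -1.3] w 0.172 q6 -0.02
delta [ 0.2651 -0.0925  0.0006] per row [ 0.0221 -0.0077  0.    ]
```

jog_arm:
  turn:
    - [0, 0, 0]
    - [0, 0, 0]
    - [0, 0, 0]
    - [0, 0, 0]
    - [0, 0, 0]
    - [0, 0, 0]
    - [0, 0, 0]
    - [0, 0, 0]
    - [0, 0, 0]
    - [0, 0, 0]
    - [0, 0, 0]
    - [0, 0, 0]
    - [0, 0, 0]
    - [0, 0, 0]
    - [0, 0, 0]
    - [0, 0, 0]
  delta_pos:
    - [0.011, -0.0035, 0]
    - [0.022, -0.0077, 0]
    - [0.022, -0.0077, 0]
    - [0.022, -0.0077, 0]
    - [0.022, -0.0077, 0]
    - [0.022, -0.0077, 0]
    - [0.022, -0.0077, 0]
    - [0.022, -0.0077, 0]
    - [0.022, -0.0077, 0]
    - [0.022, -0.0077, 0]
    - [0.022, -0.0077, 0]
    - [0.022, -0.0077, 0]
    - [0.012, -0.0043, 0]
    - [0, 0, 0]
    - [0, 0, 0]
    - [0, 0, 0]
  gripper: [0.01, 0.01, 0.01, 0.01, 0.01, 0.01, 0.01, 0.01, 0.01, 0.01, 0.01, 0.01, 0.01, 0.01, 0.01, 0.01]

```text
time: 7.83
tool_pos: [0.5611, 0.0142, 0.1183]
tcp_rot: [-2.693, -1.616, 0.003]
wrist_force: [0.0, -0.6, 0.6]
width: 0.171
grip_force: 29.2
```

```bash
python3 -c "
from h import *
go(.563,.0142,.067)
"
```

```text
t 7.83 pos [0.5611 0.0142 0.1183] yline -28.06 tilt [-0.0018 -0.0005] F [ 0.  -0.6  0.6] w 0.171 q6 0.47
delta [0.0009 0.0017 0.0513] per row [0.0009 0.0017 0.0513]
```

jog_arm:
  turn:
    - [0, 0, 0]
    - [0, 0, 0]
    - [0, 0, 0]
    - [0, 0, 0]
    - [0, 0, 0]
    - [0, 0, 0]
  delta_pos:
    - [0.001, 0.0017, 0.01]
    - [0, 0, 0.015]
    - [0, 0, 0.015]
    - [0, 0, 0.01]
    - [0, 0, 0]
    - [0, 0, 0]
  gripper: [0.01, 0.01, 0.01, 0.01, 0.01, 0.01]

```text
time: 8.33
tool_pos: [0.563, 0.0141, 0.0682]
tcp_rot: [-2.694, -1.614, 0.003]
wrist_force: [-0.1, 0.9, 0.3]
width: 0.17
grip_force: 29.2
```

```bash
python3 -c "
from h import *
go(.563,.0142,.045)
im=shot('scene','s3')[:,:,::-1].copy();t=shot('top','t3')[:,:,::-1]
k=6;x0,y0=275,150
o=cv2.resize(im[y0:y0+80,x0:x0+100],None,fx=k,fy=k,interpolation=cv2.INTER_CUBIC)
p=(.563,.0142)
c,s=np.cos(np.radians(-27.6)),np.sin(np.radians(-27.6))
for P in [(.563,.0142),(.6224,.0328)]:
  q=[[P[0]+.01*(a*c-b*s),P[1]+.01*(a*s+b*c),.042] for a,b in((1,1),(1,-1),(-1,-1),(-1,1))]
  cv2.polylines(o,[np.int32((proj('scene',q)-[x0,y0]+.5)*k)],True,(0,0,255),1)
tp=read_state()['tool_pos']
ang=np.linspace(0,6.28,24)
q=[[tp[0]+.008*np.cos(a),tp[1]+.008*np.sin(a),tp[2]-.0173] for a in ang]
cv2.polylines(o,[np.int32((proj('scene',q)-[x0,y0]+.5)*k)],True,(0,255,0),1)
cv2.imwrite('pics/z3.png',o)
"
```

```text
t 8.33 pos [0.563  0.0141 0.0682] yline -28.13 tilt [-0.0024 -0.    ] F [-0.1  0.9  0.3] w 0.17 q6 0.47
delta [ 0.0001 -0.      0.0232] per row [ 0.0001 -0.      0.0232]
```

View pics/z3.png

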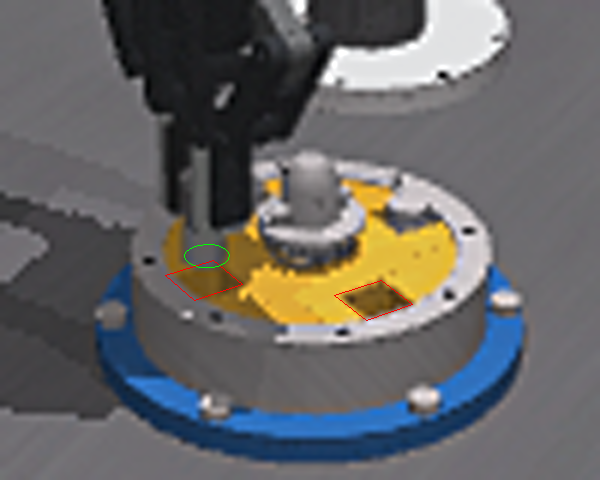

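The red pocket outline matches the visible empty pocket at (372,300), and the green circle matches the roller bottom at (207,256). The estimates hold, so I'll insert.

jog_arm:
  turn:
    - [0, 0, 0]
    - [0, 0, 0]
    - [0, 0, 0]
    - [0, 0, 0]
    - [0, 0, 0]
    - [0, 0, 0]
    - [0, 0, 0]
  delta_pos:
    - [0, 0, 0.004]
    - [0, 0, 0.004]
    - [0, 0, 0.004]
    - [0, 0, 0.004]
    - [0, 0, 0.004]
    - [0, 0, 0.003]
    - [0, 0, 0]
  gripper: [0.01, 0.01, 0.01, 0.01, 0.01, 0.01, 0.01]

```text
time: 9.02
tool_pos: [0.5631, 0.0147, 0.0452]
tcp_rot: [-2.693, -1.616, 0.002]
wrist_force: [0.5, 0.1, -1.1]
width: 0.174
grip_force: 29.2
```

No contact force. Opening and lifting.

jog_arm:
  turn:
    - [0, 0, 0]
    - [0, 0, 0]
    - [0, 0, 0]
    - [0, 0, 0]
    - [0, 0, 0]
    - [0, 0, 0]
    - [0, 0, 0]
    - [0, 0, 0]
    - [0, 0, 0]
    - [0, 0, 0]
    - [0, 0, 0]
    - [0, 0, 0]
  delta_pos:
    - [0, 0, 0]
    - [0, 0, 0]
    - [0, 0, 0]
    - [0, 0, 0]
    - [0, 0, 0]
    - [0, 0, -0.01]
    - [0, 0, -0.02]
    - [0, 0, -0.025]
    - [0, 0, -0.02]
    - [0, 0, 0]
    - [0, 0, 0]
    - [0, 0, 0]
  gripper: [0.02, 0.024, 0.028, 0.03, 0.03, 0.03, 0.03, 0.03, 0.03, 0.03, 0.03, 0.03]

```text
time: 10.02
tool_pos: [0.5636, 0.0147, 0.1213]
tcp_rot: [-2.694, -1.616, 0.0]
wrist_force: [0.3, -0.2, 0.4]
width: 0.349
grip_force: 0.0
```

```bash
python3 -c "
from h import *
go(.517,-.305,.12,12)
im=shot('scene','s4')[:,:,::-1]
cv2.imwrite('pics/z4.png',cv2.resize(im[150:230,275:375],None,fx=6,fy=6,interpolation=cv2.INTER_CUBIC))
"
```

```text
t 10.02 pos [0.5636 0.0147 0.1213] yline -28.07 tilt [-0.0001 -0.    ] F [ 0.3 -0.2  0.4] w 0.349 q6 0.47
delta [-0.304   0.1093  0.0013] per row [-0.0253  0.0091  0.0001]
```

View pics/z4.png

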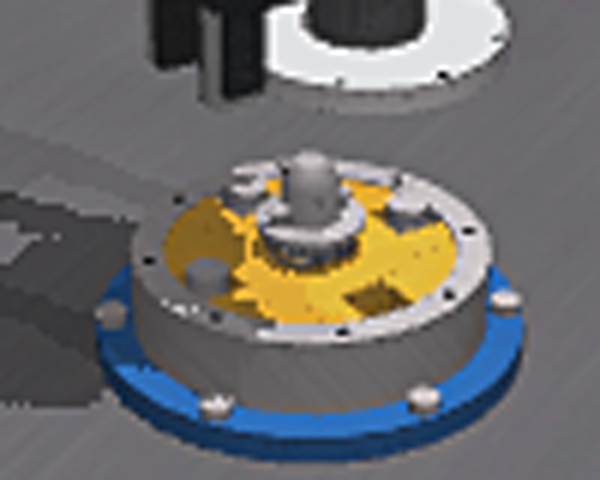

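The first roller is seated, its top at (208,275). Moving to roller B and turning a quarter turn.

jog_arm:
  turn:
    - [0, 0, 0]
    - [0, 0, 0]
    - [0, 0, 0]
    - [0, 0, 0]
    - [0, 0, 0]
    - [0, 0, 0]
    - [0, 0, 0]
    - [0, 0, 0]
    - [0, 0, 0]
    - [0, 0, 0]
    - [0, 0, 0]
    - [0, 0, 0]
    - [0, 0, 0]
  delta_pos:
    - [-0.0125, 0.0045, 0]
    - [-0.0253, 0.0091, 0]
    - [-0.0253, 0.0091, 0]
    - [-0.0253, 0.0091, 0]
    - [-0.0253, 0.0091, 0]
    - [-0.0253, 0.0091, 0]
    - [-0.0253, 0.0091, 0]
    - [-0.0253, 0.0091, 0]
    - [-0.0253, 0.0091, 0]
    - [-0.0253, 0.0091, 0]
    - [-0.0253, 0.0091, 0]
    - [-0.0253, 0.0091, 0]
    - [-0.0133, 0.0046, 0]
  gripper: [0.03, 0.03, 0.03, 0.03, 0.03, 0.03, 0.03, 0.03, 0.03, 0.03, 0.03, 0.03, 0.03]

```text
time: 11.15
tool_pos: [0.5153, -0.308, 0.12]
tcp_rot: [-2.695, -1.613, 0.003]
wrist_force: [0.3, 0.0, 1.1]
width: 0.353
grip_force: 0.0
```

jog_arm:
  turn:
    - [0, 0, -0.1215]
    - [0, 0, -0.1215]
    - [0, 0, -0.1215]
    - [0, 0, -0.1215]
    - [0, 0, -0.1215]
    - [0, 0, -0.1215]
    - [0, 0, -0.1215]
    - [0, 0, -0.1215]
    - [0, 0, -0.1215]
    - [0, 0, -0.1215]
    - [0, 0, -0.1215]
    - [0, 0, -0.1215]
    - [0, 0, -0.1215]
    - [0, 0, 0]
    - [0, 0, 0]
    - [0, 0, 0]
  delta_pos:
    - [0, 0, 0]
    - [0, 0, 0]
    - [0, 0, 0]
    - [0, 0, 0]
    - [0, 0, 0]
    - [0, 0, 0]
    - [0, 0, 0]
    - [0, 0, 0]
    - [0, 0, 0]
    - [0, 0, 0]
    - [0, 0, 0]
    - [0, 0, 0]
    - [0, 0, 0]
    - [0, 0, 0.02]
    - [0, 0, 0]
    - [0, 0, 0]
  gripper: [0.03, 0.03, 0.03, 0.03, 0.03, 0.03, 0.03, 0.03, 0.03, 0.03, 0.03, 0.03, 0.03, 0.03, 0.03, 0.03]

```text
time: 12.48
tool_pos: [0.5152, -0.3039, 0.0992]
tcp_rot: [-0.748, -3.046, -0.003]
wrist_force: [-0.4, 0.8, 0.2]
width: 0.349
grip_force: 0.0
```

```bash
python3 -c "
from h import *
go(.5175,-.305,.021,12)
"
```

```text
t 12.48 pos [ 0.5152 -0.3039  0.0992] yline 62.39 tilt [-0.0043  0.0028] F [-0.4  0.8  0.2] w 0.349 q6 -1.66
delta [-0.0029  0.0001  0.0782] per row [-0.0002  0.      0.0065]
```

jog_arm:
  turn:
    - [0, 0, 0]
    - [0, 0, 0]
    - [0, 0, 0]
    - [0, 0, 0]
    - [0, 0, 0]
    - [0, 0, 0]
    - [0, 0, 0]
    - [0, 0, 0]
    - [0, 0, 0]
    - [0, 0, 0]
    - [0, 0, 0]
    - [0, 0, 0]
    - [0, 0, 0]
    - [0, 0, 0]
    - [0, 0, 0]
  delta_pos:
    - [-0.002, 0, 0.013]
    - [-0.001, 0, 0.015]
    - [0, 0, 0.015]
    - [0, 0, 0.015]
    - [0, 0, 0.012]
    - [0, 0, 0.008]
    - [0, 0, 0]
    - [0, 0, 0]
    - [0, 0, 0]
    - [0, 0, 0]
    - [0, 0, 0]
    - [0, 0, 0]
    - [0, 0, 0]
    - [0, 0, 0]
    - [0, 0, 0]
  gripper: [0.03, 0.03, 0.03, 0.03, 0.03, 0.03, 0.03, 0.025, 0.02, 0.015, 0.01, 0.01, 0.01, 0.01, 0.01]

```text
time: 13.73
tool_pos: [0.5206, -0.3069, 0.0244]
tcp_rot: [0.748, 3.049, -0.001]
wrist_force: [0.8, 0.5, 5.0]
width: 0.167
grip_force: 29.6
```

jog_arm:
  turn:
    - [0, 0, 0]
    - [0, 0, 0]
    - [0, 0, 0]
    - [0, 0, 0]
    - [0, 0, 0]
    - [0, 0, 0]
    - [0, 0, 0]
  delta_pos:
    - [0, 0, -0.01]
    - [0, 0, -0.02]
    - [0, 0, -0.025]
    - [0, 0, -0.025]
    - [0, 0, -0.02]
    - [0, 0, 0]
    - [0, 0, 0]
  gripper: [0.01, 0.01, 0.01, 0.01, 0.01, 0.01, 0.01]

```text
time: 14.32
tool_pos: [0.5205, -0.3068, 0.1249]
tcp_rot: [0.748, 3.049, -0.001]
wrist_force: [0.7, -0.3, -1.1]
width: 0.167
grip_force: 29.3
```

```bash
python3 -c "
from h import *
go(.6224,.0328,.12,15)
"
```

```text
t 14.32 pos [ 0.5205 -0.3068  0.1249] yline 62.43 tilt [ 0.0023 -0.0015] F [ 0.7 -0.3 -1.1] w 0.167 q6 -1.66
delta [0.0669 0.3482 0.0046] per row [0.0045 0.0232 0.0003]
```

Tool position settled about 3 mm off along tool x, so the roller is probably ~3.5 mm along +x of the tool. I'll compensate, then check with the camera.

jog_arm:
  turn:
    - [0, 0, 0]
    - [0, 0, 0]
    - [0, 0, 0]
    - [0, 0, 0]
    - [0, 0, 0]
    - [0, 0, 0]
    - [0, 0, 0]
    - [0, 0, 0]
    - [0, 0, 0]
    - [0, 0, 0]
    - [0, 0, 0]
    - [0, 0, 0]
    - [0, 0, 0]
    - [0, 0, 0]
    - [0, 0, 0]
    - [0, 0, 0]
    - [0, 0, 0]
    - [0, 0, 0]
    - [0, 0, 0]
    - [0, 0, 0]
  delta_pos:
    - [0.002, 0.0116, 0]
    - [0.004, 0.0232, 0]
    - [0.0043, 0.0232, 0]
    - [0.0043, 0.0232, 0]
    - [0.0043, 0.0232, 0]
    - [0.0043, 0.0232, 0]
    - [0.0043, 0.0232, 0]
    - [0.0043, 0.0232, 0]
    - [0.0043, 0.0232, 0]
    - [0.0043, 0.0232, 0]
    - [0.0043, 0.0232, 0]
    - [0.0043, 0.0232, 0]
    - [0.0043, 0.0232, 0]
    - [0.0043, 0.0232, 0]
    - [0.0043, 0.0232, 0]
    - [0.0022, 0.0118, 0]
    - [0, 0, 0]
    - [0, 0, 0]
    - [0, 0, 0]
    - [0, 0, 0]
  gripper: [0.01, 0.01, 0.01, 0.01, 0.01, 0.01, 0.01, 0.01, 0.01, 0.01, 0.01, 0.01, 0.01, 0.01, 0.01, 0.01, 0.01, 0.01, 0.01, 0.01]

```text
time: 15.98
tool_pos: [0.6235, 0.0309, 0.1227]
tcp_rot: [-0.75, -3.05, 0.001]
wrist_force: [-0.2, 0.6, -0.4]
width: 0.172
grip_force: 29.4
```

```bash
python3 -c "
from h import *
go(.6255,.0312,.07,15)
"
```

```text
t 15.98 pos [0.6235 0.0309 0.1227] yline 62.37 tilt [-0.0012 -0.0004] F [-0.2  0.6 -0.4] w 0.172 q6 -1.08
delta [-0.0017  0.0013  0.0527] per row [-0.0001  0.0001  0.0035]
```

jog_arm:
  turn:
    - [0, 0, 0]
    - [0, 0, 0]
    - [0, 0, 0]
    - [0, 0, 0]
    - [0, 0, 0]
    - [0, 0, 0]
  delta_pos:
    - [-0.0017, 0.001, 0.01]
    - [0, 0, 0.015]
    - [0, 0, 0.015]
    - [0, 0, 0.01]
    - [0, 0, 0]
    - [0, 0, 0]
  gripper: [0.01, 0.01, 0.01, 0.01, 0.01, 0.01]

```text
time: 16.48
tool_pos: [0.6253, 0.0315, 0.0722]
tcp_rot: [-0.749, -3.049, 0.001]
wrist_force: [1.1, 1.0, -0.5]
width: 0.164
grip_force: 29.4
```

```bash
python3 -c "
from h import *
go(.6255,.0312,.047)
im=shot('scene','s5')[:,:,::-1]
k=8;x0,y0=300,150
o=cv2.resize(im[y0:y0+70,x0:x0+75],None,fx=k,fy=k,interpolation=cv2.INTER_CUBIC)
o2=o.copy()
tp=read_state()['tool_pos']; ang=np.linspace(0,6.28,24)
for off,col in((0,(0,255,0)),(.0035,(0,0,255))):
  bx,by=tp[0]-.886*off,tp[1]+.463*off
  q=[[bx+.008*np.cos(a),by+.008*np.sin(a),tp[2]-.0214] for a in ang]
  cv2.polylines(o,[np.int32((proj('scene',q)-[x0,y0]+.5)*k)],True,col,1)
c,s=np.cos(np.radians(-27.6)),np.sin(np.radians(-27.6));P=(.6224,.0328)
q=[[P[0]+.01*(a*c-b*s),P[1]+.01*(a*s+b*c),.042] for a,b in((1,1),(1,-1),(-1,-1),(-1,1))]
cv2.polylines(o,[np.int32((proj('scene',q)-[x0,y0]+.5)*k)],True,(255,0,255),1)
cv2.imwrite('pics/z5.png',np.hstack([o,o2])[:, :][::1] if 0 else cv2.resize(np.hstack([o,o2[:,100:420]]),(790,int(560*790/920))))
"
```

```text
t 16.48 pos [0.6253 0.0315 0.0722] yline 62.38 tilt [-0.0022 -0.0001] F [ 1.1  1.  -0.5] w 0.164 q6 -1.08
delta [-0.0004 -0.0001  0.0252] per row [-0.0004 -0.0001  0.0252]
```

View pics/z5.png

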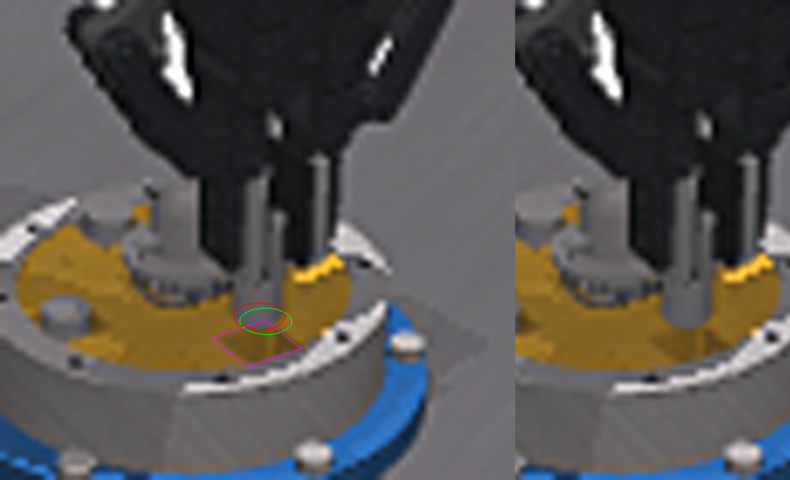

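The held roller's bottom, centred at about (257,328) in the left panel, matches the red circle (offset 3.5 mm) and possibly slightly beyond. I'll nudge 0.5 mm and go down gently while watching the force.

jog_arm:
  turn:
    - [0, 0, 0]
    - [0, 0, 0]
    - [0, 0, 0]
    - [0, 0, 0]
    - [0, 0, 0]
    - [0, 0, 0]
  delta_pos:
    - [-0.0007, 0.0003, 0.004]
    - [0, 0, 0.003]
    - [0, 0, 0.002]
    - [0, 0, 0.002]
    - [0, 0, 0.002]
    - [0, 0, 0]
  gripper: [0.01, 0.01, 0.01, 0.01, 0.01, 0.01]

```text
time: 17.03
tool_pos: [0.6266, 0.032, 0.0598]
tcp_rot: [-0.748, -3.05, 0.0]
wrist_force: [0.0, 0.8, -0.4]
width: 0.169
grip_force: 29.4
```

jog_arm:
  turn:
    - [0, 0, 0]
    - [0, 0, 0]
    - [0, 0, 0]
    - [0, 0, 0]
    - [0, 0, 0]
    - [0, 0, 0]
  delta_pos:
    - [0, 0, 0.002]
    - [0, 0, 0.003]
    - [0, 0, 0.003]
    - [0, 0, 0.003]
    - [0, 0, 0.002]
    - [0, 0, 0]
  gripper: [0.01, 0.01, 0.01, 0.01, 0.01, 0.01]

```text
time: 17.53
tool_pos: [0.6263, 0.0319, 0.0464]
tcp_rot: [-0.748, -3.05, 0.001]
wrist_force: [-0.7, -0.8, -1.1]
width: 0.166
grip_force: 29.4
```

In the well with no side force. Releasing and lifting.

jog_arm:
  turn:
    - [0, 0, 0]
    - [0, 0, 0]
    - [0, 0, 0]
    - [0, 0, 0]
    - [0, 0, 0]
    - [0, 0, 0]
    - [0, 0, 0]
    - [0, 0, 0]
    - [0, 0, 0]
    - [0, 0, 0]
    - [0, 0, 0]
    - [0, 0, 0]
  delta_pos:
    - [0, 0, 0]
    - [0, 0, 0]
    - [0, 0, 0]
    - [0, 0, 0]
    - [0, 0, 0]
    - [0, 0, -0.01]
    - [0, 0, -0.02]
    - [0, 0, -0.025]
    - [0, 0, -0.03]
    - [0, 0, -0.03]
    - [0, 0, 0]
    - [0, 0, 0]
  gripper: [0.02, 0.024, 0.028, 0.03, 0.03, 0.03, 0.03, 0.03, 0.04, 0.06, 0.08, 0.08]

```text
time: 18.53
tool_pos: [0.6292, 0.032, 0.1664]
tcp_rot: [0.747, 3.045, 0.003]
wrist_force: [-0.5, -0.0, -0.2]
width: 0.875
grip_force: 0.0
```

```bash
python3 -c "
from h import *
print('collar top: top',back('top',[214.11,239.95],.045),'scene',back('scene',[335.85,142.52],.045))
S=cv2.imread('pics/scene0.png'); g=cv2.cvtColor(S,cv2.COLOR_BGR2HSV).astype(int); w=(g[...,1]<60)&(g[...,2]>150); m=np.zeros_like(w); m[143:170,305:365]=w[143:170,305:365]
n,l,st,ce=cv2.connectedComponentsWithStats(m.astype(np.uint8)); i=1+np.argmax(st[1:,4])
e=cv2.fitEllipse(cv2.convexHull(np.argwhere(l==i)[:,::-1].astype(np.float32))); print('scene flange',e,back('scene',e[0],.012))
go(.4857,.2795,.13,12)
im=shot('scene','s6')[:,:,::-1]
cv2.imwrite('pics/z6.png',cv2.resize(im[130:230,275:375],None,fx=5,fy=5,interpolation=cv2.INTER_CUBIC))
"
```

```text
collar top: top [0.4854901  0.27985596] scene [0.48558217 0.28232192]
scene flange ((335.8362731933594, 154.05213928222656), (20.36729621887207, 46.537113189697266), 91.25592041015625) [0.4871378  0.28066424]
t 18.53 pos [0.6292 0.032  0.1664] yline 62.43 tilt [0.0069 0.0001] F [-0.5 -0.  -0.2] w 0.875 q6 -1.08
delta [0.242  0.1528 0.0354] per row [0.0202 0.0127 0.003 ]
```

View pics/z6.png

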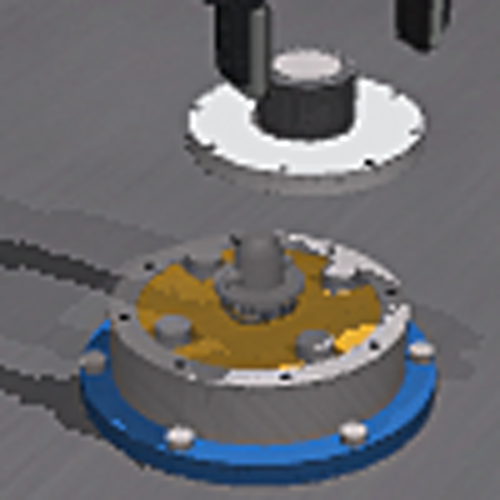

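All four pockets now hold seated rollers. Moving over the cover at about (0.486,0.280).

jog_arm:
  turn:
    - [0, 0, 0]
    - [0, 0, 0]
    - [0, 0, 0]
    - [0, 0, 0]
    - [0, 0, 0]
    - [0, 0, 0]
    - [0, 0, 0]
    - [0, 0, 0]
    - [0, 0, 0]
    - [0, 0, 0]
    - [0, 0, 0]
    - [0, 0, 0]
    - [0, 0, 0]
    - [0, 0, 0]
    - [0, 0, 0]
    - [0, 0, 0]
  delta_pos:
    - [0.01, 0.006, 0]
    - [0.02, 0.0127, 0]
    - [0.02, 0.0127, 0]
    - [0.02, 0.0127, 0]
    - [0.02, 0.0127, 0]
    - [0.02, 0.0127, 0]
    - [0.02, 0.0127, 0]
    - [0.02, 0.0127, 0]
    - [0.02, 0.0127, 0.005]
    - [0.02, 0.0127, 0.01]
    - [0.02, 0.0127, 0.02]
    - [0.02, 0.0127, 0.02]
    - [0.012, 0.0075, 0.02]
    - [0, 0, 0.01]
    - [0, 0, 0]
    - [0, 0, 0]
  gripper: [0.085, 0.085, 0.085, 0.085, 0.085, 0.085, 0.085, 0.085, 0.085, 0.085, 0.085, 0.085, 0.085, 0.085, 0.085, 0.085]

```text
time: 19.92
tool_pos: [0.482, 0.279, 0.0758]
tcp_rot: [-0.747, -3.049, 0.004]
wrist_force: [-0.1, 0.3, 0.5]
width: 0.991
grip_force: 0.0
```

```bash
python3 -c "
from h import *
go(.486,.280,.018)
"
```

```text
t 19.92 pos [0.482  0.279  0.0758] yline 62.45 tilt [-0.0031 -0.0019] F [-0.1  0.3  0.5] w 0.991 q6 -0.61
delta [-0.0032  0.0029  0.0578] per row [-0.0032  0.0029  0.0578]
```

jog_arm:
  turn:
    - [0, 0, 0]
    - [0, 0, 0]
    - [0, 0, 0]
    - [0, 0, 0]
    - [0, 0, 0]
    - [0, 0, 0]
  delta_pos:
    - [-0.003, 0.003, 0.005]
    - [0, 0, 0.008]
    - [0, 0, 0.008]
    - [0, 0, 0]
    - [0, 0, 0]
    - [0, 0, 0]
  gripper: [0.085, 0.085, 0.085, 0.085, 0.085, 0.085]

```text
time: 20.42
tool_pos: [0.4875, 0.2808, 0.0563]
tcp_rot: [-0.75, -3.051, 0.0]
wrist_force: [1.1, -0.2, 0.7]
width: 1.0
grip_force: 0.0
```

```bash
python3 -c "
from h import *
go(.486,.280,.018)
"
```

```text
t 20.42 pos [0.4875 0.2808 0.0563] yline 62.39 tilt [-0.0001 -0.    ] F [ 1.1 -0.2  0.7] w 1.0 q6 -0.61
delta [ 0.001  -0.0014  0.0383] per row [ 0.001  -0.0014  0.0383]
```

jog_arm:
  turn:
    - [0, 0, 0]
    - [0, 0, 0]
    - [0, 0, 0]
    - [0, 0, 0]
    - [0, 0, 0]
    - [0, 0, 0]
    - [0, 0, 0]
    - [0, 0, 0]
    - [0, 0, 0]
    - [0, 0, 0]
    - [0, 0, 0]
    - [0, 0, 0]
    - [0, 0, 0]
    - [0, 0, 0]
  delta_pos:
    - [0.001, -0.001, 0.01]
    - [0, 0, 0.01]
    - [0, 0, 0.01]
    - [0, 0, 0.007]
    - [0, 0, 0]
    - [0, 0, 0]
    - [0, 0, 0]
    - [0, 0, 0]
    - [0, 0, 0]
    - [0, 0, 0]
    - [0, 0, 0]
    - [0, 0, 0]
    - [0, 0, 0]
    - [0, 0, 0]
  gripper: [0.085, 0.085, 0.085, 0.085, 0.085, 0.085, 0.075, 0.065, 0.058, 0.053, 0.048, 0.045, 0.045, 0.045]
  grip_force: 60

```text
time: 21.58
tool_pos: [0.4865, 0.2807, 0.0204]
tcp_rot: [0.748, 3.05, 0.001]
wrist_force: [-1.5, -1.2, 5.7]
width: 0.599
grip_force: 63.1
```

```bash
python3 -c "
from h import *
go(.486,.280,.018)
"
```

```text
t 21.58 pos [0.4865 0.2807 0.0204] yline 62.43 tilt [0.0008 0.0001] F [-1.5 -1.2  5.7] w 0.599 q6 -0.61
delta [ 0.0001 -0.0008  0.0024] per row [ 0.0001 -0.0008  0.0024]
```

Gripped. Lifting 0.12 m.

jog_arm:
  turn:
    - [0, 0, 0]
    - [0, 0, 0]
    - [0, 0, 0]
    - [0, 0, 0]
    - [0, 0, 0]
    - [0, 0, 0]
    - [0, 0, 0]
    - [0, 0, 0]
    - [0, 0, 0]
  delta_pos:
    - [0, 0, -0.005]
    - [0, 0, -0.015]
    - [0, 0, -0.02]
    - [0, 0, -0.02]
    - [0, 0, -0.02]
    - [0, 0, -0.02]
    - [0, 0, -0.01]
    - [0, 0, 0]
    - [0, 0, 0]
  gripper: [0.045, 0.045, 0.045, 0.045, 0.045, 0.045, 0.045, 0.045, 0.045]

```text
time: 22.33
tool_pos: [0.486, 0.2807, 0.1292]
tcp_rot: [0.749, 3.051, 0.001]
wrist_force: [-0.8, -0.7, -3.9]
width: 0.6
grip_force: 63.5
```

```bash
python3 -c "
from h import *
go(.5834,.0532,.13,14)
"
```

```text
t 22.33 pos [0.486  0.2807 0.1292] yline 62.42 tilt [0.0005 0.0003] F [-0.8 -0.7 -3.9] w 0.6 q6 -0.61
delta [-0.1916 -0.1565 -0.0008] per row [-0.0137 -0.0112 -0.0001]
```

jog_arm:
  turn:
    - [0, 0, 0]
    - [0, 0, 0]
    - [0, 0, 0]
    - [0, 0, 0]
    - [0, 0, 0]
    - [0, 0, 0]
    - [0, 0, 0]
    - [0, 0, 0]
    - [0, 0, 0]
    - [0, 0, 0]
    - [0, 0, 0]
    - [0, 0, 0]
    - [0, 0, 0]
    - [0, 0, 0]
    - [0, 0, 0]
    - [0, 0, 0]
    - [0, 0, 0]
    - [0, 0, 0]
    - [0, 0, 0]
  delta_pos:
    - [-0.0067, -0.0056, 0]
    - [-0.0137, -0.0112, 0]
    - [-0.0137, -0.0112, 0]
    - [-0.0137, -0.0112, 0]
    - [-0.0137, -0.0112, 0]
    - [-0.0137, -0.0112, 0]
    - [-0.0137, -0.0112, 0]
    - [-0.0137, -0.0112, 0]
    - [-0.0137, -0.0112, 0]
    - [-0.0137, -0.0112, 0]
    - [-0.0137, -0.0112, 0]
    - [-0.0137, -0.0112, 0]
    - [-0.0137, -0.0112, 0]
    - [-0.0137, -0.0112, 0]
    - [-0.007, -0.0056, 0]
    - [0, 0, 0]
    - [0, 0, 0]
    - [0, 0, 0]
    - [0, 0, 0]
  gripper: [0.045, 0.045, 0.045, 0.045, 0.045, 0.045, 0.045, 0.045, 0.045, 0.045, 0.045, 0.045, 0.045, 0.045, 0.045, 0.045, 0.045, 0.045, 0.045]

```text
time: 23.92
tool_pos: [0.5828, 0.0537, 0.1288]
tcp_rot: [-0.747, -3.05, -0.0]
wrist_force: [0.2, 0.7, -4.4]
width: 0.599
grip_force: 63.5
```

```bash
python3 - <<'E'
from h import *
go(.5834,.0532,.105)
s=read_state(); tp=np.array(s["tool_pos"]); oz=tp[2]-.0204
im=shot('scene','s7')[:,:,::-1]; T=shot('top','t7')[:,:,::-1]
# edge comparison: predicted flange-top circle at offsets vs white mask (scene)
g=cv2.cvtColor(im,cv2.COLOR_BGR2HSV).astype(int)
u=proj('scene',[[tp[0],tp[1],oz+.013]])[0]; print("pred centre",u, "oz",oz)
w=((g[...,1]<60)&(g[...,2]>140)); x,y=map(int,u); m=np.zeros_like(w); m[y-25:y+25,x-35:x+35]=w[y-25:y+25,x-35:x+35]
n,l,st,ce=cv2.connectedComponentsWithStats(m.astype(np.uint8)); i=1+np.argmax(st[1:,4]); print(st[i])
h=cv2.convexHull(np.argwhere(l==i)[:,::-1].astype(np.float32)); e=cv2.fitEllipse(h); print(e)
a=np.linspace(0,2*np.pi,60)
pe=cv2.fitEllipse(proj('scene',np.c_[tp[0]+.063*np.cos(a),tp[1]+.063*np.sin(a),0*a+oz+.013]).astype(np.float32)); print("pred ell",pe)
k=6;x0,y0=x-45,y-25
o=cv2.resize(im[y0:y0+90,x0:x0+95],None,fx=k,fy=k,interpolation=cv2.INTER_CUBIC)
for z,r,c in((oz+.013,.063,(0,255,0)),(oz,.063,(0,255,0)),(.042,.066,(0,0,255)),(.012,.08,(0,0,255))):
  ctr=tp[:2] if c[1] else (.5834,.0532)
  q=np.c_[ctr[0]+r*np.cos(a),ctr[1]+r*np.sin(a),0*a+z]
  cv2.polylines(o,[np.int32((proj('scene',q)-[x0,y0]+.5)*k)],True,c,1)
cv2.imwrite('pics/z7.png',o)
E
```

```text
t 23.92 pos [0.5828 0.0537 0.1288] yline 62.47 tilt [-0.0011  0.0003] F [ 0.2  0.7 -4.4] w 0.599 q6 -1.04
delta [-0.0008 -0.0001  0.0238] per row [-0.0008 -0.0001  0.0238]
pred centre [325.65829625 158.15768973] oz 0.10840952525406047
[301 152  55  21 520]
((329.23931884765625, 161.6985626220703), (21.254920959472656, 54.84355163574219), 84.71485137939453)
pred ell ((325.66986083984375, 158.91357421875), (26.781225204467773, 59.71621322631836), 90.38548278808594)
```

View pics/z7.png

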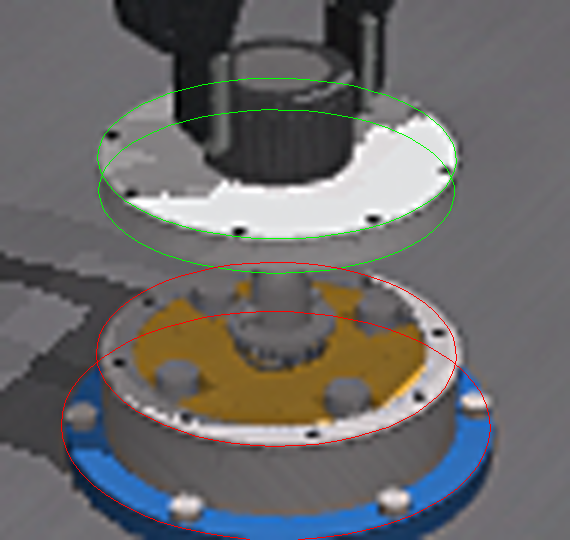

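The green outline (cover, predicted from the tool) fits. The red race outline looks about 0.5 px left of the real one. I'll refine the offset by fitting circles to image gradients.

```bash
cat >> h.py <<'E'
from scipy.optimize import minimize
from scipy.ndimage import map_coordinates
def fit(n,im,circ,x0,arc=(0,2*np.pi)):
    g=cv2.GaussianBlur(im,(0,0),.8).astype(float)
    G=sum(np.hypot(cv2.Sobel(g[...,c],6,1,0),cv2.Sobel(g[...,c],6,0,1)) for c in range(3)); G=np.minimum(G,np.percentile(G,99.5))
    a=np.linspace(*arc,240)
    def sc(p): 
        return -sum(map_coordinates(G,proj(n,np.c_[p[0]+r*np.cos(a),p[1]+r*np.sin(a),0*a+z]).T[::-1],order=1).mean() for z,r in circ)
    gr=[(sc((x0[0]+i*.001,x0[1]+j*.001)),i,j) for i in range(-6,7) for j in range(-6,7)]
    b=min(gr); r=minimize(sc,[x0[0]+b[1]*.001,x0[1]+b[2]*.001],method="Nelder-Mead",options=dict(initial_simplex=[[x0[0]+b[1]*.001+dx,x0[1]+b[2]*.001+dy] for dx,dy in((0,0),(.0007,0),(0,.0007))]))
    return r.x.round(4),round(-r.fun,1)
E
python3 - <<'E'
from h import *
for n in("top","scene"):
    im=cv2.imread(f"pics/{n}0.png"); c=(.5834,.0532)
    for nm,ci in(("race",[(.042,.066)]),("flange",[(.012,.08)]),("both",[(.042,.066),(.012,.08)])): print(n,nm,fit(n,im,ci,c))
    print(n,"cover0",fit(n,im,[(.013,.063)],(.486,.280)))
im=cv2.imread("pics/s7.png"); print("held",fit("scene",im,[(.1214,.063),(.1084,.063)],(.5828,.0537),(np.radians(-150),np.radians(30))),fit("scene",im,[(.1214,.063)],(.5828,.0537)))
print("race s7",fit("scene",im,[(.042,.066)],(.5834,.0532)))
E
```

```text
top race (array([0.585 , 0.0536]), np.float64(460.8))
top flange (array([0.5844, 0.0533]), np.float64(328.6))
top both (array([0.5847, 0.0534]), np.float64(788.2))
top cover0 (array([0.486 , 0.2802]), np.float64(534.4))
scene race (array([0.5843, 0.0545]), np.float64(774.0))
scene flange (array([0.5843, 0.055 ]), np.float64(468.9))
scene both (array([0.5842, 0.0547]), np.float64(1241.9))
scene cover0 (array([0.4863, 0.2812]), np.float64(826.6))
held (array([0.5823, 0.0547]), np.float64(903.0)) (array([0.5827, 0.0544]), np.float64(569.1))
race s7 (array([0.5846, 0.0536]), np.float64(535.7))
```

Clutch centre refined to (0.5845,0.054). The cover is centred on the tool. Correcting and coming down onto the pin.

jog_arm:
  turn:
    - [0, 0, 0]
    - [0, 0, 0]
    - [0, 0, 0]
    - [0, 0, 0]
    - [0, 0, 0]
    - [0, 0, 0]
    - [0, 0, 0]
    - [0, 0, 0]
  delta_pos:
    - [-0.0015, 0.001, 0.005]
    - [0, 0, 0.01]
    - [0, 0, 0.01]
    - [0, 0, 0.008]
    - [0, 0, 0.004]
    - [0, 0, 0]
    - [0, 0, 0]
    - [0, 0, 0]
  gripper: [0.045, 0.045, 0.045, 0.045, 0.045, 0.045, 0.045, 0.045]

```text
time: 24.68
tool_pos: [0.5855, 0.053, 0.0925]
tcp_rot: [0.749, 3.051, 0.0]
wrist_force: [0.9, -0.4, -3.2]
width: 0.601
grip_force: 63.4
```

```bash
python3 -c "
from h import *
go(.5846,.0539,.08)
"
```

```text
t 24.68 pos [0.5855 0.053  0.0925] yline 62.42 tilt [ 0.0004 -0.    ] F [ 0.9 -0.4 -3.2] w 0.601 q6 -1.04
delta [0.0013 0.0004 0.0125] per row [0.0013 0.0004 0.0125]
```

jog_arm:
  turn:
    - [0, 0, 0]
    - [0, 0, 0]
    - [0, 0, 0]
    - [0, 0, 0]
    - [0, 0, 0]
    - [0, 0, 0]
    - [0, 0, 0]
  delta_pos:
    - [0.001, 0.0004, 0.002]
    - [0, 0, 0.003]
    - [0, 0, 0.003]
    - [0, 0, 0.002]
    - [0, 0, 0.001]
    - [0, 0, 0]
    - [0, 0, 0]
  gripper: [0.045, 0.045, 0.045, 0.045, 0.045, 0.045, 0.045]

```text
time: 25.27
tool_pos: [0.5844, 0.0539, 0.0812]
tcp_rot: [-0.749, -3.051, 0.0]
wrist_force: [0.2, -0.1, -3.9]
width: 0.602
grip_force: 63.5
```

```bash
python3 -c "
from h import *
go(.5846,.0539,.0754)
"
```

```text
t 25.27 pos [0.5844 0.0539 0.0812] yline 62.42 tilt [-0.0003 -0.    ] F [ 0.2 -0.1 -3.9] w 0.602 q6 -1.04
delta [-0.0001  0.0001  0.0058] per row [-0.0001  0.0001  0.0058]
```

Over the spindle with no contact force. Easing down to the pin.

jog_arm:
  turn:
    - [0, 0, 0]
    - [0, 0, 0]
    - [0, 0, 0]
    - [0, 0, 0]
    - [0, 0, 0]
    - [0, 0, 0]
    - [0, 0, 0]
  delta_pos:
    - [0, 0, 0.002]
    - [0, 0, 0.002]
    - [0, 0, 0.001]
    - [0, 0, 0.0005]
    - [0, 0, 0.0005]
    - [0, 0, 0]
    - [0, 0, 0]
  gripper: [0.045, 0.045, 0.045, 0.045, 0.045, 0.045, 0.045]

```text
time: 25.85
tool_pos: [0.5846, 0.0539, 0.0753]
tcp_rot: [0.749, 3.051, 0.0]
wrist_force: [-0.9, -0.2, -2.6]
width: 0.596
grip_force: 63.5
```

jog_arm:
  turn:
    - [0, 0, 0]
    - [0, 0, 0]
    - [0, 0, 0]
    - [0, 0, 0]
  delta_pos:
    - [0, 0, 0.0005]
    - [0, 0, 0.0005]
    - [0, 0, 0.0005]
    - [0, 0, 0]
  gripper: [0.045, 0.045, 0.045, 0.045]

```text
time: 26.18
tool_pos: [0.5849, 0.0538, 0.0749]
tcp_rot: [0.749, 3.05, 0.0]
wrist_force: [-3.6, -0.6, 5.4]
width: 0.601
grip_force: 64.4
```

Contact on top of the pin with about 9 N push. Turning slowly.

jog_arm:
  turn:
    - [0, 0, 0.05]
    - [0, 0, 0.05]
    - [0, 0, 0.05]
    - [0, 0, 0.05]
    - [0, 0, 0.05]
    - [0, 0, 0.05]
  delta_pos:
    - [0, 0, 0]
    - [0, 0, 0]
    - [0, 0, 0]
    - [0, 0, 0]
    - [0, 0, 0]
    - [0, 0, 0]
  gripper: [0.045, 0.045, 0.045, 0.045, 0.045, 0.045]

```text
time: 26.68
tool_pos: [0.5847, 0.0538, 0.0736]
tcp_rot: [1.2, 2.903, 0.0]
wrist_force: [-0.6, 0.0, -3.4]
width: 0.597
grip_force: 63.4
```

```bash
python3 -c "
from h import *
go(.5846,.0539,.0754)
print(read_state()['torque'])
"
```

```text
t 26.68 pos [0.5847 0.0538 0.0736] yline 45.09 tilt [0.0005 0.    ] F [-0.6  0.  -3.4] w 0.597 q6 -0.74
delta [ 0.0001 -0.     -0.0018] per row [ 0.0001 -0.     -0.0018]
[-0.01107152 -0.00196891 -0.02832721]
```

It caught: z fell 1.3 mm and the force dropped away. Pushing down along the keyways.

jog_arm:
  turn:
    - [0, 0, 0]
    - [0, 0, 0]
    - [0, 0, 0]
    - [0, 0, 0]
    - [0, 0, 0]
    - [0, 0, 0]
  delta_pos:
    - [0, 0, 0.001]
    - [0, 0, 0.001]
    - [0, 0, 0.001]
    - [0, 0, 0.001]
    - [0, 0, 0]
    - [0, 0, 0]
  gripper: [0.045, 0.045, 0.045, 0.045, 0.045, 0.045]

```text
time: 27.18
tool_pos: [0.5844, 0.0539, 0.0695]
tcp_rot: [-1.196, -2.905, 0.0]
wrist_force: [-0.4, 0.5, -3.3]
width: 0.593
grip_force: 63.5
```

```bash
python3 -c "
from h import *
go(.5846,.0539,.0624)
print(read_state()['torque'])
"
```

```text
t 27.18 pos [0.5844 0.0539 0.0695] yline 45.26 tilt [-0.0004 -0.    ] F [-0.4  0.5 -3.3] w 0.593 q6 -0.74
delta [-0.0002  0.0002  0.0071] per row [-0.0002  0.0002  0.0071]
[ 0.02937192  0.05642227 -0.04656791]
```

jog_arm:
  turn:
    - [0, 0, 0]
    - [0, 0, 0]
    - [0, 0, 0]
    - [0, 0, 0]
    - [0, 0, 0]
    - [0, 0, 0]
    - [0, 0, 0]
    - [0, 0, 0]
    - [0, 0, 0]
  delta_pos:
    - [0, 0, 0.001]
    - [0, 0, 0.001]
    - [0, 0, 0.001]
    - [0, 0, 0.001]
    - [0, 0, 0.001]
    - [0, 0, 0.001]
    - [0, 0, 0.0005]
    - [0, 0, 0]
    - [0, 0, 0]
  gripper: [0.045, 0.045, 0.045, 0.045, 0.045, 0.045, 0.045, 0.045, 0.045]

```text
time: 27.93
tool_pos: [0.5848, 0.0539, 0.064]
tcp_rot: [1.196, 2.905, 0.0]
wrist_force: [-3.4, -0.2, 5.8]
width: 0.601
grip_force: 64.3
```

The spring is engaged, about 9 N of spring force. Pushing the last 2 mm.

jog_arm:
  turn:
    - [0, 0, 0]
    - [0, 0, 0]
    - [0, 0, 0]
    - [0, 0, 0]
    - [0, 0, 0]
    - [0, 0, 0]
    - [0, 0, 0]
  delta_pos:
    - [0, 0, 0.0005]
    - [0, 0, 0.0005]
    - [0, 0, 0.0005]
    - [0, 0, 0.0005]
    - [0, 0, 0]
    - [0, 0, 0]
    - [0, 0, 0]
  gripper: [0.045, 0.045, 0.045, 0.045, 0.045, 0.045, 0.045]

```text
time: 28.52
tool_pos: [0.5847, 0.0539, 0.0624]
tcp_rot: [1.196, 2.905, 0.0]
wrist_force: [-4.4, -0.9, 8.5]
width: 0.604
grip_force: 64.6
```

jog_arm:
  turn:
    - [0, 0, 0]
    - [0, 0, 0]
    - [0, 0, 0]
    - [0, 0, 0]
    - [0, 0, 0]
    - [0, 0, 0]
  delta_pos:
    - [0, 0, 0.0005]
    - [0, 0, 0.0005]
    - [0, 0, 0.0005]
    - [0, 0, 0]
    - [0, 0, 0]
    - [0, 0, 0]
  gripper: [0.045, 0.045, 0.045, 0.045, 0.045, 0.045]

```text
time: 29.02
tool_pos: [0.5847, 0.0539, 0.0623]
tcp_rot: [1.196, 2.905, 0.0]
wrist_force: [-8.2, -1.6, 15.9]
width: 0.603
grip_force: 65.4
```

```bash
python3 - <<'E'
from h import *
go(.5846,.0539,.0624)
im=shot('scene','s8')[:,:,::-1]
for z in(.055,.057,.059): print(z,fit("scene",im,[(z,.063)],(.5846,.0539),(np.radians(-150),np.radians(30))))
E
```

```text
t 29.02 pos [0.5847 0.0539 0.0623] yline 45.24 tilt [ 0.0002 -0.    ] F [-8.2 -1.6 15.9] w 0.603 q6 -0.74
delta [ 0.0001 -0.0001 -0.0001] per row [ 0.0001 -0.0001 -0.0001]
0.055 (array([0.5845, 0.0559]), np.float64(760.0))
0.057 (array([0.5861, 0.0532]), np.float64(757.3))
0.059 (array([0.5875, 0.0505]), np.float64(753.7))
```

The cover has bottomed: z stayed at 0.0623, the predicted home height, while the force rose from 8.5 to 15.9 N. Handing in.

```bash
python3 -c "
from workcell import ticket
print(ticket.finish_job())"
```

```text
the job is handed in; nothing more can be done
None
```

I put a spare roller in each of the two empty pockets, keyed the cover over the cross-pin, and handed the job in at about 29 s with the gripper holding it home at about 16 N; `finish_job()` gave no verdict.

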